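# Feel out the connector from the hooded tray

## Task

One brass air-line connector lies loose out of sight under one of the two hoods of the steel parts tray; under the other hood is only a cake of dried paint stuck to the floor. Feel for it from the open middle (it can only be reached at a slant), draw it out and lay it down in the empty groove of the wooden rest, lying along the groove on its floor and not sticking out past either end. Leave the other things on the bench standing and lying where they are.

Things in the scene. Friction and masses are not known exactly. Their poses are not given: they have to be found in the camera images.
- connector: Loose brass connector, 0.11 to 0.23 kg: square body 24 x 50 x 24 mm, a round 18 mm stub 13 mm long at each end; 76 mm in all along its own y. Origin at its centre. Starts on the tray floor under one hood, within 0.15 rad of the tray's y, near end 3 to 15 mm inside the hood's edge, centre within 15 mm of the tray's middle line.
- tray: Dark steel tray fixed to the bench, 370 mm long along its own y, 156 mm wide along x; origin under its centre, on the bench. Floor and walls 3 mm thick. The middle (y -85 to +85 mm) is open above, with side walls 16 mm high; over each end stands a fixed hood. Under the hood without the connector a flat cake of dried paint, 60 mm across, 4 mm thick, is stuck to the floor.
- hood_edge_left (a point): Middle of the lower edge of the hood at the tray's +y end, 62 mm above the bench (hood top 65 mm). The hood is 100 mm deep along the tray's y, closed at its sides and far end, open toward the tray's middle.
- hood_edge_right (a point): The same point of the identical hood at the tray's -y end.
- rest: Light wooden rest fixed to the bench, 120 mm long along its own x, 150 mm wide along y, top 30 mm above the bench; origin under its centre. Two grooves run along its whole length in x, 34 mm wide, 8 mm deep, at y = -40 and y = +40 mm. The groove at y = +40 mm holds an identical connector, fixed; the one at y = -40 mm is empty.
- free_groove (a point): Centre of the floor of the empty groove (22 mm above the bench); x along the groove, z up. A connector lying in it has its centre 12 mm above this point and stands 16 mm above the rest's top.
- marker_black: Bystander: black felt marker, 16 x 140 x 18 mm, lying between tray and rest; origin under its middle.
- tin_lid: Bystander: round lever lid of a tin, 93 mm across, 7 mm thick, lying flat behind the tray; origin under its middle.
- toner1: Bystander: small dropper bottle with a black cap, 42 mm across, 106 mm tall, standing behind the rest; origin under its middle.

How it is judged:
By the outcome, as a careful person would: the job done as asked, in the order asked, and still so for the second after the job is handed in, with the robot touching nothing.
It also fails if it takes over 64 s, if anything falls off the work surface, if the arm or the gripper's body presses on something with over 40 N, if the wrist force passes 120 N, or if a joint passes its speed limit or range.

## Robot

A 7-joint arm with a two-finger parallel gripper is mounted at the origin on a cart in front of the work surface, level with it; the furniture and walls round the work are solid. World frame = base frame: x ahead of the robot, y to its left, z up, the work surface at z = 0. Lengths are in m, angles in rad, forces in N, time in s.
With the tool pointing down it reaches from about 0.4 to 0.875 m from the base axis. Payload 19.3 kg.
Tool frame: the origin (TCP) lies on the centre line of the jaws, within the pads' length; the fingertips stand 14 mm ahead of it and the grasp point (between the pads) lies 5 mm behind it; y points along the fingers, x is the direction in which the jaws open and shut, and the axes are right-handed (so a half turn about y gives the same grasp; the last joint's range is limited). The gripper opens to 85 mm and grips with 20 to 120 N. Pads are 22 mm wide; open, the fingers measure 114 mm over their backs; the gripper's body (76 mm by 85 mm) begins 54 mm behind the grasp point. The pads swing forward as they close: fully open they stand 13 mm farther back than shut.
Start: joints at [1.074, 0.521, -0.036, 1.599, 0.021, 1.021, -0.113], TCP at [0.259, -0.569, 0.245] pointing down, gripper open.
Joint ranges: [-2.91, 2.91], [-0.3, 2.13], [-1.5, 1.42], [0.17, 2.43], [-1.26, 4.41], [0.16, 1.93], [-2.52, 2.52]. Speed limits (rad/s): [1.89, 1.89, 2.39, 2.39, 3.01, 3.01, 3.01].

## Interface

Orientations are given as [roll, pitch, yaw] about the fixed x, y, z axes, in that order (R = Rz(yaw) Ry(pitch) Rx(roll)).
In Python, from workcell import monitor, grab_frame, workorder gives the robot as it stands.
- The arm moves only by the tool drive_tool, never from a script. Its argument "steps" is one flat list of numbers, 5 for each row, row after row: the finger opening in mm, from 0 to 85.4, then the shift along the world's x, y, z in mm, then the turn about the world's z in degrees. In form: [fingers, tx, ty, tz, twist, fingers, tx, ty, tz, twist, ...]. A call has exactly 5 rows; each row shifts and turns the commanded pose from where the row before left it; what a row does not reach is not made up. A row lasts 1/12 s, in which the tool goes at most 41.7 mm and 7.16 degrees, less where a joint would pass 70% of its speed; a pose out of reach is approached as far as the arm can. A call is refused whole if a number of a shift passes 41.7 or a number of a turn 7.16, either way. A call with a gripper value outside its range is refused whole. The fingers move at their own pace and stop on an object; "grip_force" is the grip in N (left out, the last holds). Time passes only in rows, so rows that do not move let the fingers close, or fill a call up. It gives the time, the measured TCP pose, the force and the opening at its end, in the units of the state.
- monitor.observe(): the state, without advancing time (a new reading comes with each control period).
- grab_frame(name): name is "scene" or "side" or "wrist"; returns a dict with "frame" (400x640x3 uint8, red, green, blue), "vertical_fov" (degrees; the focal length in pixels is half the picture's height over the tangent of half this angle, whatever the lens; pixels are square), "cx", "cy" (the principal point, pixels), "xyz" and "orientation" of the camera in the world. Camera axes: x right, y down, z forward; pixel columns grow to the right and rows downward; lengths in m; the calibration is good to about 2 mm. The wrist camera is an equidistant fisheye: a pixel r from the principal point sees the ray r / f radians off the axis. A picture is of the moment at which its call begins. There is no depth.
- workorder.job_done(): hands the job in, once; it reports no verdict.
The state is a dict: "clock": time; "qpos": joint angles; "qd": joint speeds; "joint_efforts": joint torques, N m; "position": TCP position; "tool_rot": TCP orientation; "force": force on the tool from outside, world axes, zero at the start; "moment": the same for the moment, N m; "grip_width": finger opening in m.
Only numpy, scipy, OpenCV 4.12 (cv2) and the standard library are available. Lean on these libraries where they do the work, as an engineer would, in place of code of your own. Each camera call takes 0.05 s, during which the arm holds its last target. There are 200 camera calls.

## Working session

There is one attempt and no reset: what is moved stays moved. The work goes in short steps, Python scripts to look and compute and a tool call to move; the robot and the scene stay as the last step left them, time stands still between calls to the robot, and variables do not carry over. Pictures are saved under pics/ and viewed, about 8 in all and at most 12, crops included, and the job is handed in when it is done.

Besides the shell and the picture viewer there is one more tool, called as name(argument=value, ...) on one line, values as JSON. drive_tool: Moves the arm, as the interface text tells. Its arguments: {"type":"object","properties":{"steps":{"type":"array"},"grip_force":{"type":"number"}},"required":["steps"]}

```bash
ls; mkdir -p pics; python3 - <<'E'
from workcell import monitor, grab_frame
import cv2
s=monitor.observe()
for k,v in s.items(): print(k,v)
for n in("scene","side","wrist"):
    g=grab_frame(n); print(n,{k:v for k,v in g.items() if k!="frame"})
    cv2.imwrite(f"pics/a_{n}.png",cv2.cvtColor(g["frame"],cv2.COLOR_RGB2BGR))
E
```

```text
pics
clock 0.0
qpos [ 1.07379524  0.52204883 -0.03634741  1.60002406  0.0212068   1.02108705
 -0.11281995]
qd [ 0.00159483  0.00063121 -0.00015191  0.00040801  0.00191361 -0.00045079
 -0.00010718]
joint_efforts [ 5.13440518e-04 -9.27096248e+01  1.98013455e+00 -3.69926226e+01
  1.79118913e-02  8.11289123e-03 -4.55775501e-05]
position [ 0.25856357 -0.56864296  0.24469805]
tool_rot [-1.57087677e+00  1.17929950e-03 -1.14400401e+00]
force [ 1.15968831 -0.14693096  0.26239817]
moment [-0.0767948  -0.00716031 -0.00975636]
grip_width 0.08558993594692793
scene {'vertical_fov': 47.30862359902656, 'cx': 320.1316767862358, 'cy': 191.9179482502394, 'xyz': array([-0.5145143 ,  0.48880955,  0.76544531]), 'orientation': array([-2.10705157, -0.01786308, -2.08339406])}
side {'vertical_fov': 42.6272808474845, 'cx': 320.3164320508896, 'cy': 202.43610092668763, 'xyz': array([ 0.02627423, -1.02012378,  0.56218643]), 'orientation': array([-2.01248447,  0.0133752 , -0.51754753])}
wrist {'vertical_fov': 65.70646984690485, 'cx': 316.2963911670155, 'cy': 204.36279625232928, 'xyz': array([ 0.32860268, -0.53727877,  0.37299962]), 'orientation': array([ 2.83218927e+00,  1.97450271e-03, -1.14443046e+00])}
```

View pics/a_scene.png

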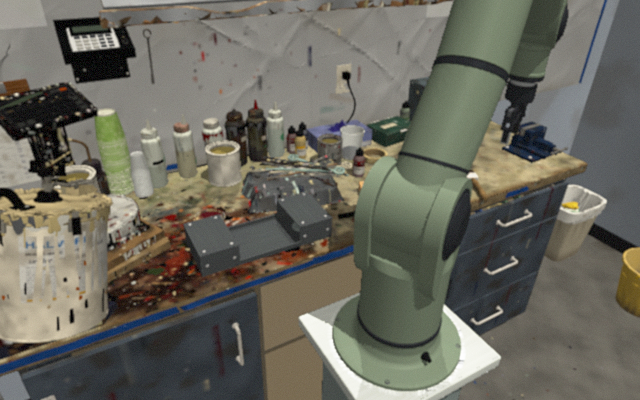

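View pics/a_side.png

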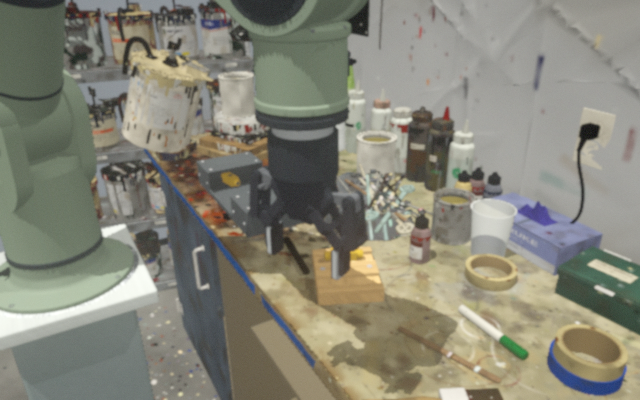

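The side view shows the rest at about (345,275), the marker at (297,255) and a brass glint in the tray's far hood at about (232,180). The scene view shows the tray at about (260,230). I'll crop both closer for measuring.

```bash
python3 - <<'E'
import cv2,numpy as np
a=cv2.imread("pics/a_side.png")[140:310,190:400]; b=cv2.imread("pics/a_scene.png")[180:290,170:370]
w=cv2.imread("pics/a_wrist.png")
A=cv2.resize(a,None,fx=3.8,fy=3.5,interpolation=cv2.INTER_CUBIC)
cv2.imwrite("pics/b1.png",cv2.resize(a,None,fx=3.5,fy=3.5,interpolation=cv2.INTER_CUBIC))
cv2.imwrite("pics/b2.png",np.vstack([cv2.resize(b,(600,330),interpolation=cv2.INTER_CUBIC),cv2.resize(w,(432,270)) if 0 else cv2.copyMakeBorder(cv2.resize(w,(432,270)),0,0,0,168,cv2.BORDER_CONSTANT)]))
E
```

```text
(no output)
```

View pics/b1.png

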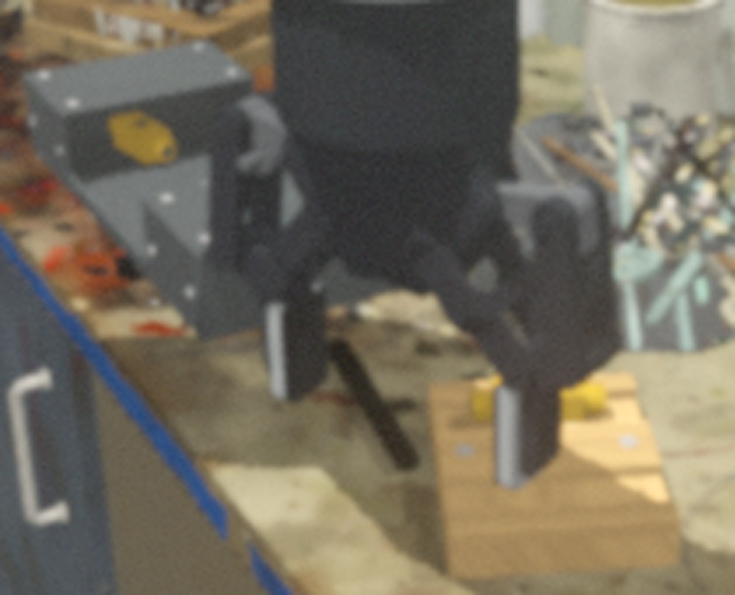

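View pics/b2.png

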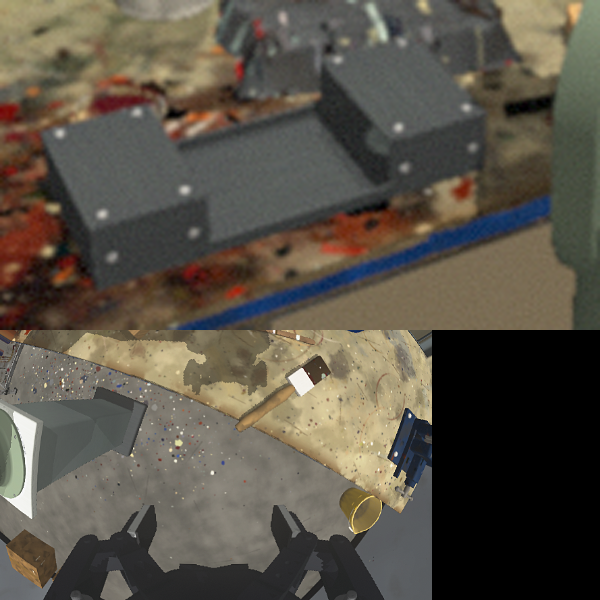

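The brass connector shows clearly in the left (+y) hood, at b1 (140,138). The round grey cake shows in the right hood, at b2 (375,140). Next I fit the tray and rest poses from their corners.

```bash
cat > h.py <<'E'
import numpy as np
from scipy.spatial.transform import Rotation as Ro
from scipy.optimize import least_squares
from workcell import monitor, grab_frame
def cam(g):
    return dict(f=200/np.tan(np.radians(g["vertical_fov"])/2),c=np.array([g["cx"],g["cy"]]),t=np.array(g["xyz"]),R=Ro.from_euler("xyz",g["orientation"]).as_matrix())
def proj(c,P,fish=False):
    p=(np.atleast_2d(P)-c["t"])@c["R"]
    if fish:
        r=np.linalg.norm(p[:,:2],axis=1); th=np.arctan2(r,p[:,2]); return c["c"]+c["f"]*(th/r)[:,None]*p[:,:2]
    return c["c"]+c["f"]*p[:,:2]/p[:,2:]
def ray(c,uv,z,fish=False):
    d=(np.atleast_2d(uv)-c["c"])/c["f"]
    if fish:
        th=np.linalg.norm(d,axis=1,keepdims=True); d=np.hstack([d/th*np.sin(th),np.cos(th)])
    else: d=np.hstack([d,np.ones((len(d),1))])
    d=d@c["R"].T; return c["t"]+d*((z-c["t"][2])/d[:,2:])
def place(p,L):  # p=x,y,yaw
    L=np.atleast_2d(L); c,s=np.cos(p[2]),np.sin(p[2])
    return np.c_[p[0]+c*L[:,0]-s*L[:,1],p[1]+s*L[:,0]+c*L[:,1],L[:,2]]
def fit(c,L,uv,p0,fish=False):
    r=least_squares(lambda p:(proj(c,place(p,L),fish)-uv).ravel(),p0,loss="soft_l1"); return r.x,r.fun.reshape(-1,2)
E
python3 - <<'E'
from h import *
np.set_printoptions(precision=4,suppress=True)
sc=dict(f=200/np.tan(np.radians(47.30862)/2),c=np.array([320.13,191.92]),t=np.array([-.51451,.48881,.76545]),R=Ro.from_euler("xyz",[-2.10705,-.017863,-2.083394]).as_matrix())
sd=dict(f=200/np.tan(np.radians(42.62728)/2),c=np.array([320.32,202.44]),t=np.array([.026274,-1.020124,.562186]),R=Ro.from_euler("xyz",[-2.012484,.013375,-.517548]).as_matrix())
uv=np.array([[45,132],[152,107],[207,195],[95,222],[320,85],[392,152],[405,42],[485,112]])/3+[170,180]
L=np.array([[78,185,65],[78,85,65],[-78,85,65],[-78,185,65],[78,-85,65],[-78,-85,65],[78,-185,65],[-78,-185,65]])/1e3
print(ray(sc,uv,.065))
t,r=fit(sc,L,uv,[.5,.2,0]);print("tray",t);print(r)
uv=np.array([[430,385],[635,375],[680,530],[445,535]])/3.5+[190,140]
L=np.array([[-60,75,30],[60,75,30],[60,-75,30],[-60,-75,30]])/1e3
q,r=fit(sd,L,uv,[.5,-.3,0]);print("rest",q);print(r)
print("marker",ray(sd,np.array([[335,345],[408,465]])/3.5+[190,140],.01))
# connector near-end guess
print("conn near end",ray(sd,np.array([[168,153]])/3.5+[190,140],.012+.003))
E
```

```text
[[ 0.5279  0.3005  0.065 ]
 [ 0.5221  0.2041  0.065 ]
 [ 0.3745  0.2068  0.065 ]
 [ 0.3831  0.2991  0.065 ]
 [ 0.4845  0.053   0.065 ]
 [ 0.3568  0.0427  0.065 ]
 [ 0.5169 -0.0543  0.065 ]
 [ 0.3727 -0.0612  0.065 ]]
tray [ 0.4484  0.1201 -0.013 ]
[[-1.461   0.1953]
 [-0.659  -0.9583]
 [ 0.6759  0.5544]
 [-1.5969  3.2338]
 [ 0.0433 -8.3754]
 [ 0.034  -3.1077]
 [ 2.3033 -2.0006]
 [ 1.6818  0.5982]]
rest [ 0.4729 -0.3209 -0.4576]
[[ 0.0712  0.0395]
 [ 0.1863  0.4175]
 [ 0.0053 -1.2318]
 [-0.2313  0.4633]]
marker [[ 0.4408 -0.1234  0.01  ]
 [ 0.4154 -0.2673  0.01  ]]
conn near end [[0.4599 0.2092 0.015 ]]
```

Tray fit is about (0.448, 0.120, yaw −0.013), rest about (0.473, −0.321, yaw −0.46). The drive has no tilt axis. So I'll turn the jaws across the radial direction, push outward past reach, and check whether that slants the tool and whether the slant holds.

drive_tool(steps=[85,6,-13,0,-6,85,6,-13,0,-6,85,6,-13,0,-6,85,6,-13,0,-6,85,6,-13,0,-6])

```text
clock: 0.57
position: [0.289, -0.6344, 0.2451]
tool_rot: [-1.571, 0.0, -1.673]
force: [0.6, 0.7, 0.6]
grip_width: 0.0851
```

drive_tool(steps=[85,6,-13,0,-6,85,6,-13,0,-6,85,6,-13,0,-6,85,6,-13,0,-6,85,6,-13,0,-6])

```text
clock: 0.98
position: [0.3191, -0.6993, 0.2449]
tool_rot: [-1.571, 0.0, -2.196]
force: [-0.4, -0.5, -0.8]
grip_width: 0.085
```

drive_tool(steps=[85,6,-13,0,-6,85,6,-13,0,-6,85,6,-13,0,-6,85,6,-13,0,-6,85,6,-13,0,-6])

```text
clock: 1.4
position: [0.3491, -0.7642, 0.2448]
tool_rot: [-1.571, -0.0, -2.72]
force: [-0.5, -0.2, -0.2]
grip_width: 0.0847
```

drive_tool(steps=[85,8,-18,0,0,85,8,-18,0,0,85,8,-18,0,0,85,8,-18,0,0,85,8,-18,0,0])

```text
clock: 1.82
position: [0.3812, -0.838, 0.2441]
tool_rot: [-1.565, 0.002, -2.717]
force: [-2.9, -2.9, 1.6]
grip_width: 0.085
```

drive_tool(steps=[85,8,-18,0,0,85,8,-18,0,0,85,8,-18,0,0,85,8,-18,0,0,85,8,-18,0,0])

```text
clock: 2.23
position: [0.3905, -0.8614, 0.226]
tool_rot: [-1.502, 0.0, -2.718]
force: [-0.3, 0.2, -0.5]
grip_width: 0.0846
```

```bash
python3 -c "
from h import *
s=monitor.observe();print(s['qpos'],s['position'],s['tool_rot'])"
```

```text
[ 1.03582343  1.32504201  0.9412494   0.16883064 -0.91643168  1.64680691
 -1.54466839] [ 0.39050342 -0.86138341  0.22595067] [-1.50240963e+00  1.38069681e-04 -2.71795310e+00]
```

Pushing past reach does slant the tool (roll −1.571 → −1.502). Next check is whether the slant accumulates with larger pushes.

drive_tool(steps=[85,16,-36,6,0,85,16,-36,6,0,85,16,-36,6,0,85,16,-36,6,0,85,16,-36,6,0])

```text
clock: 2.65
position: [0.4077, -0.9025, 0.221]
tool_rot: [-1.367, 0.001, -2.718]
force: [-0.4, -0.2, -0.4]
grip_width: 0.0853
```

```bash
python3 -c "
from h import *
s=monitor.observe();print(s['qpos'],s['position'],s['tool_rot'])"
```

```text
[ 1.03671488  1.34706353  1.06456771  0.16891371 -1.04608124  1.50696183
 -1.53268777] [ 0.40771843 -0.90247187  0.22098603] [-1.36710153e+00  7.26256615e-04 -2.71802792e+00]
```

```bash
python3 - <<'E'
from h import *
import cv2
g=grab_frame("scene");c=cam(g)
print(ray(c,[[510,150],[555,155],[545,125]],.03))
w=grab_frame("wrist");cw=cam(w);print(proj(cw,[[.46,-1.0,0],[.5,-1.1,0]],True))
cv2.imwrite("pics/c.png",w["frame"][:,:,::-1])
E
```

```text
[[ 0.49434989 -0.92082158  0.03      ]
 [ 0.38580635 -1.03758309  0.03      ]
 [ 0.59923782 -1.25835283  0.03      ]]
[[308.89210391 121.54280364]
 [312.96269207  38.01216396]]
```

View pics/c.png

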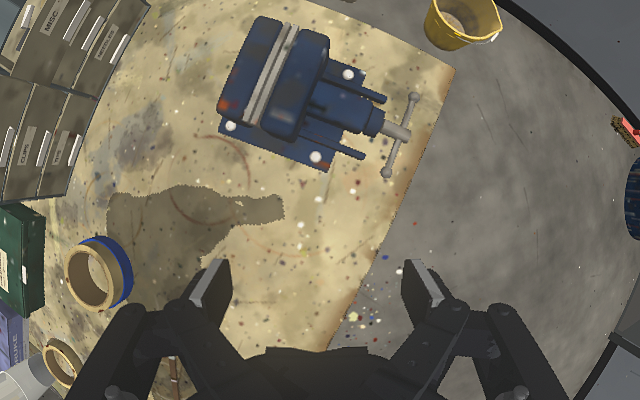

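The vise is straight ahead at picture (290,90), so I'll rise well above it while tilting further.

drive_tool(steps=[85,0,0,20,0,85,0,0,20,0,85,0,0,20,0,85,0,0,20,0,85,0,0,20,0])

```text
clock: 3.17
position: [0.3992, -0.883, 0.3195]
tool_rot: [-1.347, 0.001, -2.718]
force: [-0.4, -0.5, 0.1]
grip_width: 0.0849
```

drive_tool(steps=[85,16,-36,10,0,85,16,-36,10,0,85,16,-36,10,0,85,16,-36,10,0,85,16,-36,10,0])

```text
clock: 3.58
position: [0.417, -0.9253, 0.3185]
tool_rot: [-1.209, 0.001, -2.718]
force: [0.5, -0.2, -0.1]
grip_width: 0.0852
```

drive_tool(steps=[85,16,-36,10,0,85,16,-36,10,0,85,16,-36,10,0,85,16,-36,10,0,85,16,-36,10,0])

```text
clock: 4.0
position: [0.4342, -0.9656, 0.3211]
tool_rot: [-1.073, 0.001, -2.718]
force: [0.5, -0.0, 0.2]
grip_width: 0.0851
```

```bash
python3 -c "
from h import *
s=monitor.observe();print(s['qpos'],s['position'],s['tool_rot'])"
```

```text
[ 1.03660828  1.2722739   1.0670745   0.1687748  -1.04974275  1.2871377
 -1.52965147] [ 0.43418954 -0.96557693  0.32111765] [-1.07263500e+00  9.44128169e-04 -2.71789799e+00]
```

drive_tool(steps=[85,16,-36,10,0,85,16,-36,10,0,85,16,-36,10,0,85,16,-36,10,0,85,16,-36,10,0])

```text
clock: 4.42
position: [0.4503, -1.0029, 0.3261]
tool_rot: [-0.939, 0.001, -2.718]
force: [-0.2, -0.8, -0.8]
grip_width: 0.0849
```

drive_tool(steps=[85,16,-36,10,0,85,16,-36,10,0,85,16,-36,10,0,85,16,-36,10,0,85,16,-36,10,0])

```text
clock: 4.83
position: [0.4645, -1.0362, 0.3333]
tool_rot: [-0.81, 0.0, -2.718]
force: [-1.4, -0.1, 1.0]
grip_width: 0.085
```

drive_tool(steps=[85,-14,32,0,0,85,-14,32,0,0,85,-14,32,0,0,85,-14,32,0,0,85,-14,32,0,0])

```text
clock: 5.25
position: [0.4298, -0.9618, 0.3443]
tool_rot: [-0.798, 0.003, -2.719]
force: [0.1, -2.7, 1.9]
grip_width: 0.085
```

```bash
python3 -c "
from h import *
s=monitor.observe();print(s['qpos'],s['position'],s['tool_rot'])"
```

```text
[ 0.77088476  1.07769708  0.98304683  0.87240243 -1.14255224  0.78004439
 -1.1138074 ] [ 0.42983497 -0.96180449  0.34431048] [-0.79831278  0.00347934 -2.71867324]
```

drive_tool(steps=[85,-12,30,0,5,85,-12,30,0,5,85,-12,30,0,5,85,-12,30,0,5,85,-12,30,0,5])

```text
clock: 5.67
position: [0.3721, -0.8176, 0.3464]
tool_rot: [-0.796, 0.003, -2.296]
force: [-0.7, -1.6, -1.1]
grip_width: 0.0847
```

drive_tool(steps=[85,-6,32,0,5,85,-6,32,0,5,85,-6,32,0,5,85,-6,32,0,5,85,-6,32,0,5])

```text
clock: 6.08
position: [0.341, -0.6584, 0.3461]
tool_rot: [-0.796, 0.002, -1.861]
force: [-0.1, -0.3, 0.2]
grip_width: 0.0853
```

```bash
python3 -c "
from h import *
s=monitor.observe();print(s['qpos'],s['position'],s['tool_rot'])"
```

```text
[ 0.97200904  0.51959346  0.42388646  1.64566821 -1.17871373  0.93302983
  0.15960384] [ 0.34099714 -0.65836476  0.34613493] [-0.79569035  0.00197704 -1.86120936]
```

drive_tool(steps=[85,15,34,0,4,85,15,34,0,4,85,15,34,0,4,85,15,34,0,4,85,15,34,0,4])

```text
clock: 6.5
position: [0.4168, -0.4884, 0.3457]
tool_rot: [-0.797, 0.002, -1.513]
force: [0.1, -0.3, -0.3]
grip_width: 0.0847
```

drive_tool(steps=[85,12,34,0,4,85,12,34,0,4,85,12,34,0,4,85,12,34,0,4,85,12,34,0,4])

```text
clock: 6.92
position: [0.4766, -0.3185, 0.3455]
tool_rot: [-0.797, 0.001, -1.164]
force: [0.3, -0.5, -1.0]
grip_width: 0.0849
```

```bash
python3 -c "
from h import *
s=monitor.observe();print(s['qpos'],s['position'],s['tool_rot'])"
```

```text
[ 0.68503507  0.29859104  0.20998417  1.94187814 -1.04737197  0.97061976
  0.37233247] [ 0.47661647 -0.31848256  0.3455171 ] [-0.79716651  0.00117261 -1.16394898]
```

drive_tool(steps=[85,0,28,0,4.4,85,0,28,0,4.4,85,0,28,0,4.4,85,0,28,0,4.4,85,0,28,0,4.4])

```text
clock: 7.33
position: [0.4762, -0.1784, 0.3442]
tool_rot: [-0.798, 0.003, -0.778]
force: [0.2, -0.3, 0.5]
grip_width: 0.0848
```

drive_tool(steps=[85,0,28,0,4.4,85,0,28,0,4.4,85,0,28,0,4.4,85,0,28,0,4.4,85,0,28,0,4.4])

```text
clock: 7.75
position: [0.4761, -0.0382, 0.3439]
tool_rot: [-0.799, 0.003, -0.393]
force: [1.4, -0.7, -0.2]
grip_width: 0.0851
```

drive_tool(steps=[85,-3,20,0,4.4,85,-3,20,0,4.4,85,-3,20,0,4.4,85,-3,20,0,4.4,85,-3,20,0,4.4])

```text
clock: 8.17
position: [0.4611, 0.0607, 0.3438]
tool_rot: [-0.799, 0.003, -0.009]
force: [-0.1, -0.2, 0.2]
grip_width: 0.0849
```

```bash
python3 - <<'E'
from h import *
import cv2
s=monitor.observe();print(s['qpos'],s['position'],s['tool_rot'])
g=grab_frame("side");cv2.imwrite("pics/d_side.png",g["frame"][:,:,::-1])
g=grab_frame("wrist");cv2.imwrite("pics/d_wrist.png",g["frame"][:,:,::-1]);print(g["xyz"],g["orientation"])
E
```

```text
[ 0.3142543   0.29232751 -0.12865603  1.93939789 -0.78086569  1.21070816
  0.57794825] [0.46110505 0.06070318 0.3437664 ] [-0.79876783  0.00320552 -0.00945723]
[0.46025257 0.02969972 0.49011652] [-2.67648003e+00  3.25269523e-03  4.60104735e-04]
```

View pics/d_wrist.png

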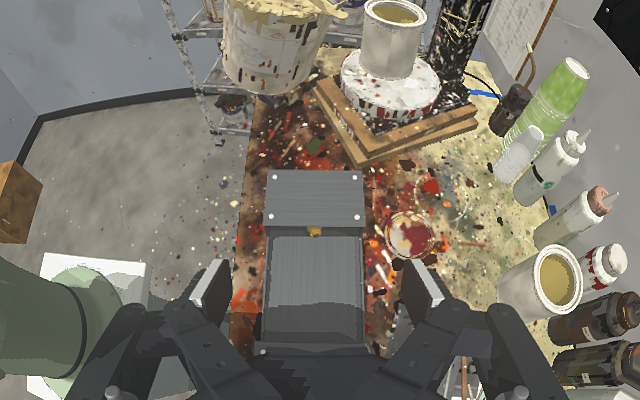

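The wrist view shows the left hood at (263–363, 170–227) with the connector's end peeking out below its edge at (315,232). The tin lid is at (410,232).

```bash
python3 - <<'E'
from h import *
import cv2
np.set_printoptions(precision=4,suppress=True)
g=grab_frame("wrist");c=cam(g)
uv=np.array([[266,170],[363,170],[364,227],[263,227]])
L=np.array([[-78,185,65],[78,185,65],[78,85,65],[-78,85,65]])/1e3
t,r=fit(c,L,uv,[.448,.12,-.01],True);print(t,r.ravel());print(ray(c,uv,.065,True))
print("edge mid",place(t,[0,.085,.062]))
hsv=cv2.cvtColor(g["frame"],cv2.COLOR_RGB2HSV)[222:245,300:332]
m=(hsv[...,0]>15)&(hsv[...,0]<32)&(hsv[...,1]>110)
v,u=np.nonzero(m);print(u.min()+300,u.max()+300,v.min()+222,v.max()+222,len(u))
print(ray(c,[[u.mean()+300,v.max()+222],[u.min()+300,v.mean()+222],[u.max()+300,v.mean()+222]],.015,True))
im=g["frame"][150:250,230:400,::-1]
s=cv2.imread("pics/d_side.png")[130:260,170:330]
cv2.imwrite("pics/e.png",np.hstack([cv2.resize(im,(425*1,250),interpolation=2),cv2.resize(s,(308,250),interpolation=2)]))
E
```

```text
[ 0.4555  0.1186 -0.0093] [ 0.8673  0.3469 -1.3074  0.3644  1.9717 -0.2008 -1.1878 -0.3949]
[[0.3778 0.305  0.065 ]
 [0.5375 0.3036 0.065 ]
 [0.5313 0.2026 0.065 ]
 [0.3802 0.2037 0.065 ]]
edge mid [[0.4563 0.2036 0.062 ]]
307 320 226 234 100
[[0.4553 0.2116 0.015 ]
 [0.4446 0.22   0.015 ]
 [0.4661 0.2198 0.015 ]]
```

View pics/e.png

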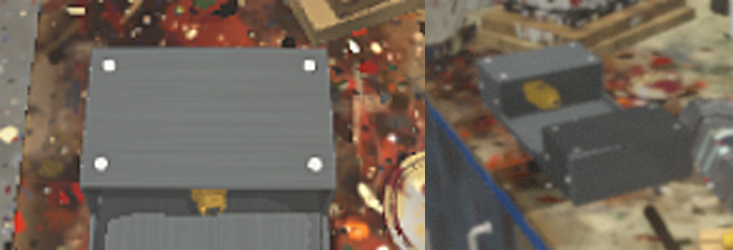

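The connector's near end is at about (0.455, 0.212) and the hood edge at y ≈ 0.204. Plan: descend in the open middle, advance under the edge, grip the near end, drag it out and regrasp at its centre.

drive_tool(steps=[50,-1.2,10,-29,0,50,-1.2,10,-29,0,50,-1.2,10,-29,0,50,-1.2,10,-29,0,50,-1.2,10,-29,0])

```text
clock: 8.73
position: [0.4554, 0.1092, 0.1975]
tool_rot: [-0.8, 0.003, -0.017]
force: [1.4, 0.1, 0.2]
grip_width: 0.0494
```

drive_tool(steps=[50,0,10,-29,0,50,0,10,-29,0,50,0,10,-29,0,50,0,10,-25,0,50,0,10,-22,0])

```text
clock: 9.15
position: [0.4553, 0.1593, 0.063]
tool_rot: [-0.799, 0.004, -0.016]
force: [0.4, -0.6, -1.2]
grip_width: 0.0499
```

drive_tool(steps=[50,0,0,-12,0,50,0,0,-10,0,50,0,0,-8,0,50,0,0,-6,0,50,0,0,0,0])

```text
clock: 9.57
position: [0.4557, 0.159, 0.0281]
tool_rot: [-0.799, 0.004, -0.017]
force: [-1.1, -0.2, -1.4]
grip_width: 0.0499
```

```bash
python3 - <<'E'
from h import *
import cv2
s=monitor.observe();print(s['qpos'],s['position'],s['tool_rot'],s['grip_width'])
g=grab_frame("wrist");f=g["frame"][100:400,150:490,::-1]
h=grab_frame("side")["frame"][110:240,170:320,::-1]
cv2.imwrite("pics/f.png",np.hstack([cv2.resize(f,(453,400)),cv2.resize(h,(346,300)).repeat(1,0) if 0 else cv2.resize(h,(346,400))]))
E
```

```text
[ 0.31464988  0.87452562 -0.40424506  2.14366529 -1.20848169  0.50019715
  1.19374958] [0.45566454 0.1589641  0.02810701] [-0.79878207  0.00368737 -0.01690185] 0.04994332723023398
```

View pics/f.png

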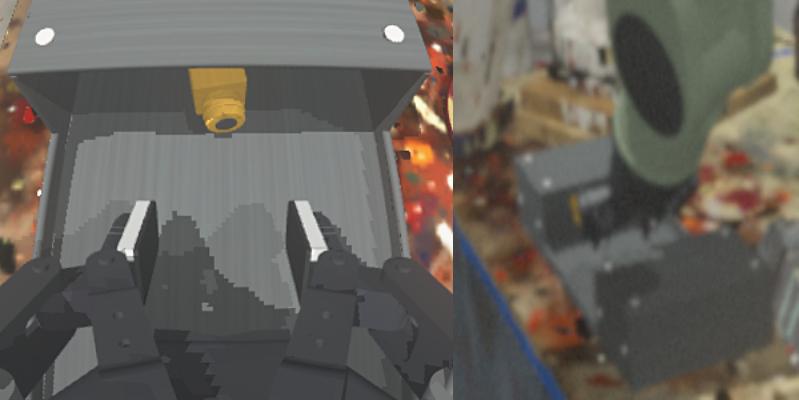

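The wrist view shows the connector's end at (224,122), centred between the open pads (midpoint at column 221), with clear room under the hood edge. I advance and close.

drive_tool(steps=[50,0,11,-1,0,50,0,11,-1,0,50,0,11,-1,0,50,0,11,-1,0,50,0,8,0,0], grip_force=40)

```text
clock: 10.08
position: [0.4559, 0.2123, 0.0255]
tool_rot: [-0.799, 0.002, -0.015]
force: [-0.9, -1.2, -0.4]
grip_width: 0.0503
```

drive_tool(steps=[50,0,5,0,0,50,0,5,0,0,50,0,0,0,0,10,0,0,0,0,10,0,0,0,0])

```text
clock: 10.5
position: [0.4557, 0.2211, 0.0248]
tool_rot: [-0.799, 0.003, -0.016]
force: [-1.6, -1.4, 1.2]
grip_width: 0.0268
```

drive_tool(steps=[10,0,0,0,0,10,0,0,0,0,10,0,0,0,0,10,0,0,0,0,10,0,0,0,0])

```text
clock: 10.92
position: [0.4557, 0.2212, 0.0249]
tool_rot: [-0.799, 0.003, -0.016]
force: [-1.2, -3.7, 5.7]
grip_width: 0.0232
```

```bash
python3 - <<'E'
from h import *
import cv2
s=monitor.observe();print(s['qpos'],s['position'],s['tool_rot'],s['grip_width'],s['force'])
E
```

```text
[ 0.32869699  0.93078963 -0.6039055   2.14459144 -1.23646013  0.31539847
  1.14608113] [0.45569394 0.22119141 0.02494881] [-0.79867247  0.00303935 -0.01622964] 0.02324087495891354 [-1.22468814 -3.69405067  5.71110598]
```

Opening is 23 mm, so the pads are on the 24 mm body. Dragging it out into the open.

drive_tool(steps=[10,0,-8,0,0,10,0,-12,0,0,10,0,-12,0,0,10,0,-12,0,0,10,0,-12,0,0])

```text
clock: 11.33
position: [0.4556, 0.1642, 0.025]
tool_rot: [-0.798, 0.003, -0.016]
force: [0.3, 2.8, 4.0]
grip_width: 0.0231
```

drive_tool(steps=[10,0,-12,0,0,10,0,-10,0,0,10,0,-6,0,0,10,0,0,0,0,10,0,0,0,0])

```text
clock: 11.75
position: [0.4557, 0.1359, 0.0248]
tool_rot: [-0.799, 0.003, -0.017]
force: [-3.7, -10.1, 17.5]
grip_width: 0.0229
```

drive_tool(steps=[45,0,0,0,0,45,0,0,0,0,45,0,0,0,0,45,0,0,0,0,45,0,0,0,0])

```text
clock: 12.17
position: [0.4556, 0.1374, 0.0246]
tool_rot: [-0.799, 0.003, -0.016]
force: [-0.6, -0.0, -0.4]
grip_width: 0.0449
```

```bash
python3 - <<'E'
from h import *
import cv2
s=monitor.observe();print(s['qpos'],s['position'],s['tool_rot'],s['grip_width'],s['force'])
g=grab_frame("wrist");c=cam(g);f=g["frame"][150:400,190:450,::-1]
cv2.imwrite("pics/g.png",cv2.resize(f,None,fx=2.3,fy=2.3))
hsv=cv2.cvtColor(g["frame"],cv2.COLOR_RGB2HSV)
m=((hsv[...,0]>15)&(hsv[...,0]<32)&(hsv[...,1]>110)).astype(np.uint8);m[:150]=0;m[:,:230]=0;m[:,400:]=0
v,u=np.nonzero(m);print(u.min(),u.max(),v.min(),v.max(),len(u))
for r in range(v.min(),v.max()+1,4):
    k=u[v==r]
    if len(k): print(r,k.min(),k.max(),ray(c,[[k.min(),r],[k.max(),r]],.027,True)[:,:2].round(4).tolist())
E
```

```text
[ 0.40083515  0.89397085 -0.45586673  2.13215841 -1.08450812  0.47779589
  1.12186691] [0.45558748 0.13736315 0.02463012] [-0.79892504  0.00332406 -0.0160471 ] 0.0448623480311713 [-0.55479967 -0.01255851 -0.4400598 ]
281 342 165 303 5533
165 298 307 [[0.4453, 0.1994], [0.4504, 0.1993]]
169 290 312 [[0.4409, 0.1969], [0.4531, 0.1966]]
173 286 314 [[0.4388, 0.1943], [0.4542, 0.1939]]
177 285 316 [[0.4383, 0.1917], [0.4553, 0.1913]]
181 285 323 [[0.4384, 0.1891], [0.459, 0.1887]]
185 283 325 [[0.4374, 0.1867], [0.46, 0.1862]]
189 281 325 [[0.4364, 0.1842], [0.4599, 0.1837]]
193 281 326 [[0.4365, 0.1818], [0.4604, 0.1813]]
197 282 327 [[0.4371, 0.1793], [0.4608, 0.1789]]
201 283 328 [[0.4377, 0.177], [0.4613, 0.1765]]
205 283 329 [[0.4378, 0.1746], [0.4617, 0.1742]]
209 284 330 [[0.4384, 0.1723], [0.4622, 0.1719]]
213 285 331 [[0.439, 0.17], [0.4626, 0.1696]]
217 285 332 [[0.439, 0.1677], [0.463, 0.1673]]
221 286 333 [[0.4396, 0.1655], [0.4635, 0.1651]]
225 286 333 [[0.4397, 0.1633], [0.4634, 0.1629]]
229 287 335 [[0.4402, 0.1611], [0.4643, 0.1607]]
233 288 336 [[0.4408, 0.159], [0.4647, 0.1585]]
237 288 336 [[0.4408, 0.1568], [0.4646, 0.1564]]
241 289 337 [[0.4413, 0.1547], [0.465, 0.1543]]
245 290 338 [[0.4419, 0.1526], [0.4654, 0.1522]]
249 290 339 [[0.4419, 0.1505], [0.4658, 0.1501]]
253 291 339 [[0.4424, 0.1485], [0.4657, 0.1481]]
257 291 341 [[0.4424, 0.1464], [0.4666, 0.146]]
261 292 342 [[0.443, 0.1444], [0.467, 0.144]]
265 292 342 [[0.443, 0.1424], [0.4669, 0.142]]
269 293 341 [[0.4435, 0.1404], [0.4664, 0.14]]
273 294 340 [[0.444, 0.1384], [0.4658, 0.138]]
277 295 337 [[0.4444, 0.1364], [0.4643, 0.1361]]
281 297 338 [[0.4454, 0.1345], [0.4647, 0.1341]]
285 301 339 [[0.4473, 0.1325], [0.4651, 0.1322]]
289 303 339 [[0.4482, 0.1306], [0.465, 0.1302]]
293 302 340 [[0.4477, 0.1287], [0.4654, 0.1283]]
297 305 339 [[0.4491, 0.1267], [0.4649, 0.1264]]
301 306 314 [[0.4496, 0.1248], [0.4533, 0.1248]]
```

View pics/g.png

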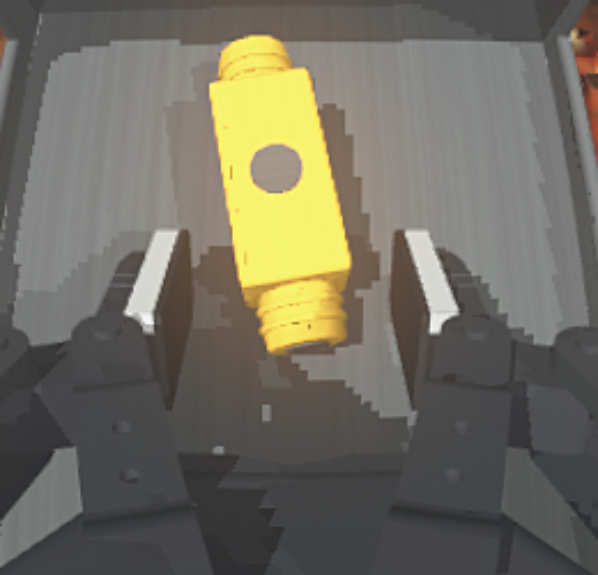

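The connector is out on the open floor: centre about (0.4515, 0.1645), turned +9.4°. I regrip it at its middle and slightly higher, so the pads stay above the rest's top when it lies in the groove.

drive_tool(steps=[45,0,0,7,5,45,-1,6,0,5.3,45,-1,7,0,0,45,-1,7,0,0,45,-0.8,5,0,0], grip_force=70)

```text
clock: 12.63
position: [0.451, 0.1637, 0.0317]
tool_rot: [-0.798, 0.004, 0.162]
force: [0.3, -0.2, -0.3]
grip_width: 0.0446
```

drive_tool(steps=[45,0,0,0,0,10,0,0,0,0,10,0,0,0,0,10,0,0,0,0,10,0,0,0,0])

```text
clock: 13.05
position: [0.4517, 0.162, 0.0319]
tool_rot: [-0.798, 0.004, 0.163]
force: [-1.9, -3.9, 5.9]
grip_width: 0.0219
```

drive_tool(steps=[10,0,0,0,0,10,0,0,0,0,10,0,0,5,0,10,0,0,15,0,10,0,0,20,0])

```text
clock: 13.47
position: [0.4513, 0.1621, 0.0715]
tool_rot: [-0.798, 0.005, 0.162]
force: [-0.2, 0.0, 0.1]
grip_width: 0.0212
```

```bash
cat > look.py <<'E'
from h import *
import cv2,sys
np.set_printoptions(precision=4,suppress=True)
s=monitor.observe();print(s['qpos'],s['position'],s['tool_rot'],s['grip_width'],s['force'])
g=grab_frame("wrist");c=cam(g)
cv2.imwrite(f"pics/{sys.argv[1]}.png",g["frame"][:,:,::-1]);np.save("cam.npy",c,allow_pickle=True)
E
python3 look.py h0
```

```text
[ 0.2599  0.7899 -0.3598  2.0707 -0.9094  0.6652  0.9707] [0.4513 0.1621 0.0715] [-0.7983  0.0054  0.1625] 0.02120628133222349 [-0.2378  0.0457  0.0635]
```

```bash
cat > ymask.py <<'E'
from h import *
import cv2,sys
np.set_printoptions(precision=4,suppress=True)
s=monitor.observe();print(s['position'],s['tool_rot'],s['grip_width'],s['force'])
g=grab_frame("wrist");c=cam(g)
hsv=cv2.cvtColor(g["frame"],cv2.COLOR_RGB2HSV)
m=((hsv[...,0]>15)&(hsv[...,0]<32)&(hsv[...,1]>110)).astype(np.uint8);m[:150]=0;m[:,:230]=0;m[:,400:]=0
n,l,st,ce=cv2.connectedComponentsWithStats(m)
for i in range(1,n):
    if st[i,4]>300:
        v,u=np.nonzero(l==i); (x,y),(w,h),a=cv2.minAreaRect(np.c_[u,v].astype(np.float32)); print(st[i],ce[i],(x,y,w,h,a))
E
python3 ymask.py
```

```text
[0.4524 0.1625 0.0751] [-0.7984  0.0019  0.1629] 0.022288352320944605 [4.9791 0.938  4.4405]
[ 292  208   50  143 5453] [316.4421 280.8522] (316.5, 279.0, 142.0, 49.0, 90.0)
```

```bash
python3 - <<'E'
from h import *
s=monitor.observe();p=np.array(s["position"]);c=cam(grab_frame("wrist"));y=s["tool_rot"][2]
ax=np.array([-np.sin(y),np.cos(y),0])
for off in(.0018,):
  for dz in (-.017,-.017-.043): 
    C=p+ax*off+[0,0,dz]
    print(dz,proj(c,[C+ax*.038+[0,0,.009],C+ax*.025+[0,0,.012],C,C-ax*.025+[0,0,.012],C-ax*.038+[0,0,-.005]],True).round(0).tolist())
E
```

```text
-0.017 [[318.0, 209.0], [318.0, 229.0], [318.0, 280.0], [319.0, 325.0], [319.0, 351.0]]
-0.06 [[318.0, 236.0], [318.0, 253.0], [318.0, 294.0], [318.0, 330.0], [318.0, 350.0]]
```

The detected rows (208–350) match the prediction for held and horizontal (209–351), so the connector is firmly held. Now carrying it to the rest.

drive_tool(steps=[10,0,0,26,0,10,-3,-10,28,-4,10,-3,-20,28,-6.5,10,-4,-25,28,-6.5,10,-4,-25,20,-6.5])

```text
clock: 14.03
position: [0.4375, 0.0815, 0.2029]
tool_rot: [-0.798, 0.003, -0.252]
force: [2.7, -1.4, -1.8]
grip_width: 0.0213
```

drive_tool(steps=[10,-3,-26,0,-6.5,10,-3,-26,0,-6.5,10,-3,-26,0,-6.5,10,-3,-26,0,-6.5,10,-3,-26,0,-6.5])

```text
clock: 14.45
position: [0.427, -0.0096, 0.1995]
tool_rot: [-0.8, 0.007, -0.649]
force: [0.6, -0.3, -2.4]
grip_width: 0.022
```

drive_tool(steps=[10,-4,-26,0,-6.5,10,-4,-26,0,-6.5,10,-4,-26,0,-6.5,10,-4,-26,0,-6.5,10,-4,-26,0,-6.5])

```text
clock: 14.87
position: [0.4167, -0.0895, 0.1965]
tool_rot: [-0.805, 0.017, -0.992]
force: [0.9, -1.2, -2.6]
grip_width: 0.0216
```

drive_tool(steps=[10,-4,-26,0,-6.5,10,-4,-26,0,-6.5,10,-4,-26,0,-6.5,10,-4,-26,0,-6.5,10,-4,-26,0,-6.5])

```text
clock: 15.28
position: [0.3691, -0.2341, 0.2345]
tool_rot: [-0.833, 0.049, -1.534]
force: [0.5, -0.1, -2.1]
grip_width: 0.0215
```

```bash
python3 look.py k; python3 ymask.py
```

```text
[ 1.8694  0.3971 -1.2439  2.432  -1.2632  0.1608  0.4191] [ 0.3691 -0.2341  0.2345] [-0.8331  0.049  -1.5342] 0.021489675948403515 [ 0.5016 -0.1403 -2.1392]
[ 0.3673 -0.2373  0.2352] [-0.8346  0.0482 -1.546 ] 0.021704268290401424 [ 1.6916 -0.9417 -0.8376]
[  292   165   108   186 10541] [341.8129 253.2057] (346.04302978515625, 257.6888732910156, 106.56243896484375, 185.67263793945312, 0.7440592646598816)
```

View pics/k.png

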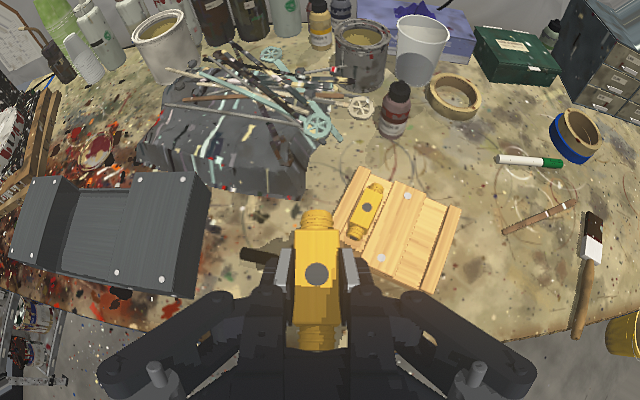

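The wrist view shows the fixed connector in the rest's left groove at (365,212) and the free groove to its right. The arm had folded too close in and slewed 2–3°, so I move outward before turning.

drive_tool(steps=[10,14,-6,8,0,10,14,-6,8,0,10,14,-6,8,0,10,14,-6,4,0,10,14,-6,0,0])

```text
clock: 15.8
position: [0.4411, -0.2624, 0.2629]
tool_rot: [-0.833, 0.046, -1.526]
force: [0.6, 0.5, -2.1]
grip_width: 0.0214
```

drive_tool(steps=[10,2,-6,0,-5.5,10,2,-6,0,-5.5,10,2,-6,0,-5.5,10,0,-6,0,-5.5,10,0,-6,0,-5.5])

```text
clock: 16.22
position: [0.4427, -0.2919, 0.2794]
tool_rot: [-0.873, 0.057, -1.86]
force: [-0.0, -0.2, -2.0]
grip_width: 0.0219
```

```bash
python3 look.py l; sed -i 's/m\[:150\]=0;//; s/m\[:,400:\]=0/m[:,520:]=0/' ymask.py; python3 ymask.py
```

```text
[ 1.1203  0.1752 -0.5518  2.2855 -1.2631  0.1611 -0.0673] [ 0.4427 -0.2919  0.2794] [-0.8732  0.0575 -1.8597] 0.021930080929953622 [-0.0062 -0.2414 -1.9777]
[ 0.4434 -0.2912  0.2795] [-0.8738  0.0571 -1.8595] 0.02172638441167013 [ 1.4797 -1.2965 -0.2706]
[241  81  33  20 470] [257.3     90.7277] (256.90850830078125, 90.67683410644531, 18.552499771118164, 32.57730484008789, 83.6598129272461)
[ 287  209  113  142 6940] [328.6196 277.3624] (343.0, 279.5, 141.0, 112.0, 90.0)
```

```bash
python3 - <<'E'
from h import *
np.set_printoptions(precision=4,suppress=True)
# camera pose at picture k is rebuilt from the tool pose (rigid mount)
g=grab_frame("wrist");c=cam(g);s=monitor.observe()
Rt=Ro.from_euler("xyz",s["tool_rot"]).as_matrix();p=np.array(s["position"])
Rc=Rt.T@c["R"];tc=Rt.T@(c["t"]-p);print(tc,Ro.from_matrix(Rc).as_euler("xyz"));np.savez("mount.npz",Rc=Rc,tc=tc)
R=Ro.from_euler("xyz",[-.8331,.049,-1.5342]).as_matrix();pk=np.array([.3691,-.2341,.2345])
k=dict(f=c["f"],c=c["c"],t=pk+R@tc,R=R@Rc)
print("toner base",ray(k,[[391,135]],0,True),"toner cap",ray(k,[[400,85]],.106,True))
print("rest corners",ray(k,[[357,167],[461,208],[425,285]],.03,True))
print("fixed conn ends",ray(k,[[376,183],[352,240],[365,209]],.046,True))
print("groove mid pts (free)",ray(k,[[425,200],[388,262]],.03,True))
L=np.array([[60,75,30],[60,-75,30],[0,40,46]])/1e3
print(fit(k,L,np.array([[357,167],[461,208],[366,209]]),[.47,-.32,-.45],True))
E
```

```text
[ 0.0011 -0.129   0.0775] [-1.8807  0.0017 -0.0008]
toner base [[ 0.6331 -0.3304  0.    ]] toner cap [[ 0.6348 -0.3271  0.106 ]]
rest corners [[ 0.555  -0.2727  0.03  ]
 [ 0.497  -0.4099  0.03  ]
 [ 0.3983 -0.3508  0.03  ]]
fixed conn ends [[ 0.5225 -0.2944  0.046 ]
 [ 0.4486 -0.2637  0.046 ]
 [ 0.4873 -0.2795  0.046 ]]
groove mid pts (free) [[ 0.5077 -0.3604  0.03  ]
 [ 0.4268 -0.3071  0.03  ]]
(array([ 0.4712, -0.3176, -0.4045]), array([[-0.317 , -0.5388],
       [ 0.1801,  0.1058],
       [ 0.1305,  0.2868]]))
```

Rest refined to about (0.4715, −0.318, yaw −0.405). With the forearm nearly vertical at the rest, a slant pointing outward isn't reachable. I'll turn the tool the other way so it points back toward the robot along the groove (yaw +1.17).

drive_tool(steps=[10,8,0,12,6,10,8,0,12,6,10,8,0,12,6,10,8,0,12,6,10,8,0,12,6])

```text
clock: 16.78
position: [0.482, -0.2924, 0.339]
tool_rot: [-0.873, 0.058, -1.329]
force: [-0.1, 0.1, -1.3]
grip_width: 0.0215
```

drive_tool(steps=[10,0,4,0,6.5,10,0,4,0,6.5,10,0,4,0,6.5,10,0,4,0,6.5,10,0,4,0,6.5])

```text
clock: 17.2
position: [0.4817, -0.2729, 0.3387]
tool_rot: [-0.87, 0.058, -0.762]
force: [-0.1, 0.6, -1.0]
grip_width: 0.0216
```

drive_tool(steps=[10,0,0,0,6.5,10,0,0,0,6.5,10,0,0,0,6.5,10,0,0,0,6.5,10,0,0,0,6.5])

```text
clock: 17.62
position: [0.4818, -0.2734, 0.3386]
tool_rot: [-0.869, 0.056, -0.195]
force: [-0.4, 1.1, -1.6]
grip_width: 0.0217
```

```bash
python3 look.py m
```

```text
[ 1.0353  0.5996 -0.5093  1.4643 -0.3529  1.4662  0.4382] [ 0.4818 -0.2734  0.3386] [-0.8689  0.0561 -0.1954] 0.021732391868859825 [-0.4355  1.069  -1.6364]
```

drive_tool(steps=[10,0,-3,0,6.5,10,0,-3,0,6.5,10,0,-3,0,6.5,10,0,-3,0,6.5,10,0,-3,0,6.5])

```text
clock: 18.08
position: [0.482, -0.2883, 0.3386]
tool_rot: [-0.87, 0.054, 0.37]
force: [0.4, 1.0, -1.4]
grip_width: 0.0216
```

drive_tool(steps=[10,0,-6,0,6.5,10,0,-6,0,6.5,10,0,-6,0,6.5,10,0,-6,0,6.5,10,0,-6,0,6.5])

```text
clock: 18.5
position: [0.4785, -0.3032, 0.3236]
tool_rot: [-0.861, 0.06, 0.727]
force: [0.7, 1.2, -2.8]
grip_width: 0.0219
```

drive_tool(steps=[10,-5,-7,-25,6.5,10,-5,-7,-25,6.5,10,-5,-7,-25,0,10,-5,-7,-25,0,10,-5,-7,-25,0])

```text
clock: 18.92
position: [0.4534, -0.3373, 0.1977]
tool_rot: [-0.862, 0.06, 0.953]
force: [0.6, -0.1, -1.8]
grip_width: 0.0218
```

```bash
python3 look.py n; python3 ymask.py; python3 - <<'E'
import cv2,numpy as np
from workcell import grab_frame
w=cv2.imread("pics/n.png"); s=grab_frame("side")["frame"][180:330,260:460,::-1]
cv2.imwrite("pics/n2.png",np.vstack([cv2.resize(w[100:400,120:520],(560,420)) if 0 else w[100:370,120:520].repeat(1,0),cv2.resize(s,(400,300),interpolation=2)]))
E
```

```text
[ 0.639   0.8862 -0.1943  1.2343  0.0938  1.7434  1.3724] [ 0.4534 -0.3373  0.1977] [-0.8623  0.0598  0.9533] 0.021821497363973902 [ 0.6482 -0.0854 -1.7663]
[ 0.4509 -0.3384  0.1932] [-0.857   0.0618  0.9518] 0.0212789678857419 [-2.9753 -1.6165 -7.6146]
[ 291  208   51  142 5514] [316.3886 281.2994] (317.0181884765625, 278.6914367675781, 49.89751434326172, 141.25650024414062, 1.2873289585113525)
[375 254  35  45 967] [391.3702 277.4354] (389.69232177734375, 275.9615173339844, 43.536190032958984, 32.00096130371094, 60.2551155090332)
```

View pics/n2.png

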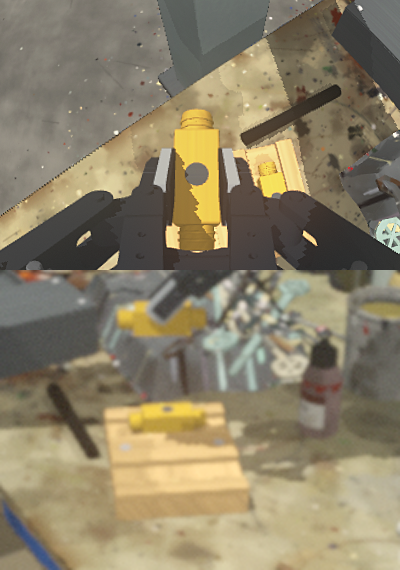

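```bash
python3 - <<'E'
from h import *
import cv2
np.set_printoptions(precision=4,suppress=True)
g=grab_frame("side");c=cam(g)
T=lambda a:np.array(a)/2+[260,180-135]
hsv=cv2.cvtColor(g["frame"],cv2.COLOR_RGB2HSV)[235:275,315:375]
m=((hsv[...,0]>18)&(hsv[...,0]<32)&(hsv[...,1]>170)).astype(np.uint8)
n,l,st,ce=cv2.connectedComponentsWithStats(m);i=1+np.argmax(st[1:,4]);print(st[i],ce[i]+[315,235])
q=ray(c,T([[132,418],[202,412]]),.036);print("conn ends",q,np.arctan2(*(q[1]-q[0])[[1,0]]))
uv=T([[107,408],[230,400],[248,487],[118,495]])
L=np.array([[-60,75,30],[60,75,30],[60,-75,30],[-60,-75,30]])/1e3
t,r=fit(c,L,uv,[.47,-.32,-.4]);print(t,r.ravel())
for t in (t,[.4715,-.318,-.405]): print("groove",place(t,[0,-.04,.022]),"fixed",place(t,[0,.04,.046]),proj(c,place(t,[[0,.04,.034],[-.06,-.04,.022],[.06,-.04,.022]])))
E
```

```text
[33 14  6  6 15] [351.2    251.5333]
conn ends [[ 0.4622 -0.2629  0.036 ]
 [ 0.528  -0.2888  0.036 ]] -0.3756210262381797
[ 0.4775 -0.3181 -0.4562] [ 0.6596 -0.1539 -2.4087  1.3434  1.4652  0.0918 -0.577  -0.7561]
groove [[ 0.4599 -0.354   0.022 ]] fixed [[ 0.4952 -0.2822  0.046 ]] [[345.2743 254.7754]
 [317.3874 284.2708]
 [381.9676 281.2817]]
groove [[ 0.4557 -0.3548  0.022 ]] fixed [[ 0.4873 -0.2812  0.046 ]] [[341.6413 255.6361]
 [315.7556 286.1021]
 [380.0648 281.2088]]
```

drive_tool(steps=[10,0,0,-6,4,10,0,0,-6,4,10,0,0,-6,4,10,0,0,-6,0,10,0,0,-6,0])

```text
clock: 19.53
position: [0.4553, -0.3365, 0.171]
tool_rot: [-0.865, 0.064, 1.163]
force: [-0.4, 0.3, -1.8]
grip_width: 0.0219
```

```bash
python3 look.py o; python3 ymask.py; python3 - <<'E'
from h import *
s=monitor.observe();c=cam(grab_frame("wrist"))
for t in ([.4715,-.318,-.405],): 
  print("pred fixed conn",proj(c,place(t,[[0,.04,.046],[.038,.04,.034],[-.038,.04,.034]]),True))
R0=Ro.from_euler("xyz",[-.798,.004,.1625]).as_matrix(); v=R0.T@np.array([-.0018*np.sin(.1625),.0018*np.cos(.1625),-.017])
R=Ro.from_euler("xyz",s["tool_rot"]).as_matrix();a=R@R0.T@np.array([-np.sin(.1625),np.cos(.1625),0])
print("centre offset",R@v,"centre",s["position"]+R@v,"axis",a,np.degrees(np.arctan2(a[1],a[0])))
E
```

```text
[ 0.5927  0.9061 -0.2155  1.2676  0.2111  1.6965  1.4831] [ 0.4553 -0.3365  0.171 ] [-0.8655  0.0639  1.1627] 0.021939716101543095 [-0.4454  0.2871 -1.832 ]
[ 0.4545 -0.3369  0.1696] [-0.8638  0.0645  1.1615] 0.021649891237458294 [-0.373  -1.0123 -3.1099]
[ 285  208   63  142 5733] [316.0829 283.5219] (316.0, 278.5, 141.0, 62.0, 90.0)
[ 353  248   81   51 2528] [399.1179 270.0439] (392.9884033203125, 273.246337890625, 49.717185974121094, 79.31368255615234, 89.11859893798828)
pred fixed conn [[400.58037409 307.20684441]
 [399.56961853 349.13589797]
 [395.52817696 267.72203025]]
centre offset [-0.00104627 -0.00067933 -0.01704945] centre [ 0.45309842 -0.33792745  0.15290263] axis [-0.91699391  0.39357242 -0.06498402] 156.77106249731818
```

```bash
python3 - <<'E'
from h import *
import cv2
g=grab_frame("wrist");c=cam(g);hsv=cv2.cvtColor(g["frame"],cv2.COLOR_RGB2HSV)
print("held",hsv[230:250:5,305:325:6].reshape(-1,3)[:6].tolist())
for r in range(244,300,6): print(r,[ (int(a),int(b)) for a,b in hsv[r,350:440:4,:2]])
E
```

```text
held [[23, 166, 237], [23, 166, 237], [22, 166, 235], [23, 167, 238], [23, 165, 239], [24, 167, 240]]
244 [(18, 100), (19, 103), (19, 102), (18, 100), (18, 102), (19, 92), (21, 79), (22, 77), (17, 98), (17, 109), (17, 92), (20, 81), (20, 78), (20, 79), (22, 78), (21, 77), (20, 78), (20, 81), (20, 83), (21, 81), (21, 84), (21, 85), (20, 78)]
250 [(20, 8), (18, 125), (19, 122), (24, 89), (23, 96), (24, 96), (19, 115), (18, 119), (23, 71), (23, 73), (21, 68), (22, 69), (22, 71), (21, 70), (20, 77), (18, 87), (16, 129), (19, 119), (20, 115), (18, 120), (19, 118), (20, 88), (18, 91)]
256 [(23, 11), (17, 111), (19, 121), (19, 115), (20, 116), (22, 111), (20, 112), (21, 112), (21, 111), (20, 114), (21, 114), (21, 114), (21, 109), (20, 112), (21, 112), (21, 113), (16, 125), (18, 118), (20, 117), (18, 119), (20, 115), (19, 84), (19, 89)]
262 [(20, 12), (20, 13), (14, 61), (14, 56), (15, 55), (22, 109), (20, 114), (21, 110), (20, 115), (20, 115), (19, 116), (19, 116), (19, 116), (20, 115), (20, 115), (19, 116), (16, 121), (19, 117), (19, 115), (17, 120), (21, 111), (18, 82), (18, 78)]
268 [(20
[... 769 characters left out ...]
11, 64), (13, 62), (14, 59), (14, 59), (10, 40), (20, 115), (20, 113), (18, 151), (23, 166), (23, 169), (23, 168), (23, 169), (23, 166), (22, 167), (19, 168), (20, 115), (21, 112), (21, 112), (20, 115), (20, 88), (20, 78)]
292 [(13, 28), (14, 59), (13, 56), (12, 71), (12, 61), (12, 70), (12, 54), (12, 52), (15, 120), (19, 159), (23, 166), (23, 169), (23, 169), (21, 170), (162, 19), (10, 39), (10, 39), (8, 28), (11, 61), (20, 114), (22, 107), (18, 88), (20, 76)]
298 [(14, 78), (13, 62), (13, 63), (11, 57), (12, 55), (13, 55), (13, 55), (11, 53), (12, 58), (12, 41), (16, 73), (18, 110), (21, 172), (12, 48), (13, 45), (13, 62), (12, 48), (9, 42), (15, 65), (12, 44), (9, 26), (18, 91), (21, 78)]
```

```bash
python3 - <<'E'
from h import *
import cv2
np.set_printoptions(precision=4,suppress=True)
g=grab_frame("wrist");c=cam(g);hsv=cv2.cvtColor(g["frame"],cv2.COLOR_RGB2HSV).astype(int)
n=np.array([.394,.919])
for r in range(270,290,3):
    k=370+np.nonzero((hsv[r,370:430,1]>142)&(hsv[r,370:430,0]>14))[0]
    if len(k):
        P=ray(c,[[(k.min()+k.max())/2,r]],.040,True)[0,:2]; print(r,k.min(),k.max(),P,P@n)
for r in (258,266,274,282,290):
    row=hsv[r,424:440,1]; e=424+np.argmax(row<98); P=ray(c,[[e-.5,r]],.03,True)[0,:2]; print("edge",r,e,P,P@n,"-> free groove n",P@n-.115)
for u in (360,376,392,408,424):
    col=hsv[240:262,u,1]; print(u,col.tolist()[::2])
print("corner far",ray(c,[[431,249]],.03,True))
print("target now n for centre", )
E
```

```text
270 391 407 [ 0.4563 -0.2661] -0.06479106634806626
273 390 408 [ 0.4587 -0.2674] -0.06499110120955008
276 389 408 [ 0.461  -0.2691] -0.06565357657515329
279 390 408 [ 0.4637 -0.2699] -0.06537477357153618
282 390 413 [ 0.4672 -0.2691] -0.06322562581778784
285 387 414 [ 0.4693 -0.2712] -0.06434126830930674
288 386 414 [ 0.4715 -0.2729] -0.06498205962188527
edge 258 432 [ 0.4596 -0.2287] -0.029036078451486577 -> free groove n -0.14403607845148658
edge 266 433 [ 0.4671 -0.2316] -0.02885196203222654 -> free groove n -0.14385196203222655
edge 274 433 [ 0.474  -0.2355] -0.029644473660431832 -> free groove n -0.14464447366043184
edge 282 434 [ 0.4813 -0.2383] -0.02936078753690447 -> free groove n -0.14436078753690448
edge 290 434 [ 0.4881 -0.242 ] -0.030043833977959532 -> free groove n -0.14504383397795953
360 [98, 101, 102, 103, 103, 118, 114, 114, 117, 55, 56]
376 [81, 81, 77, 77, 74, 100, 111, 109, 112, 112, 111]
392 [95, 98, 82, 81, 82, 72, 118, 119, 114, 111, 115]
408 [81, 77, 78, 80, 83, 82, 120, 114, 112, 113, 117]
424 [82, 82, 81, 81, 101, 120, 119, 119, 116, 118, 118]
corner far [[ 0.4515 -0.2246  0.03  ]]
target now n for centre
```

The free groove centre comes out at (0.4607, −0.3551), agreeing between the stub line, the rest edge and the side fit. Moving over and lowering.

drive_tool(steps=[10,2,-6,-10,0,10,2,-6,-12,0,10,2.7,-5.7,-16,0,10,0,0,-18,0,10,0,0,-18,0])

```text
clock: 20.2
position: [0.4607, -0.355, 0.0938]
tool_rot: [-0.863, 0.065, 1.163]
force: [-0.3, -0.0, -1.1]
grip_width: 0.0217
```

drive_tool(steps=[10,0,0,-14,0,10,0,0,-8,0,10,0,0,-4,0,10,0,0,0,0,10,0,0,0,0])

```text
clock: 20.62
position: [0.4613, -0.3548, 0.0706]
tool_rot: [-0.864, 0.065, 1.164]
force: [0.1, -0.1, -1.2]
grip_width: 0.0216
```

```bash
cat > ctr.py <<'E'
from h import *
np.set_printoptions(precision=4,suppress=True)
s=monitor.observe()
R0=Ro.from_euler("xyz",[-.798,.004,.1625]).as_matrix(); v=R0.T@np.array([-.0018*np.sin(.1625),.0018*np.cos(.1625),-.017])
R=Ro.from_euler("xyz",s["tool_rot"]).as_matrix();a=R@R0.T@np.array([-np.sin(.1625),np.cos(.1625),0])
print("centre",s["position"]+R@v,"axis",a,np.degrees(np.arctan2(a[1],a[0])),s["qpos"],s["force"],s["tool_rot"])
E
python3 ctr.py; python3 ymask.py
```

```text
centre [ 0.4603 -0.3555  0.0535] axis [-0.9182  0.3906 -0.0656] 156.95373433287182 [ 0.5993  1.0516 -0.2029  1.2314  0.2419  1.5899  1.486 ] [ 0.1281 -0.0899 -1.2488] [-0.8638  0.0652  1.1643]
[ 0.4613 -0.3548  0.0706] [-0.8638  0.0652  1.1643] 0.021645039756829736 [ 0.1281 -0.0899 -1.2488]
[  267   192   231   158 23035] [384.0896 255.4752] (382.0, 270.5, 157.0, 230.0, 90.0)
```

drive_tool(steps=[10,0,0,-4,0,10,0,0,-4,0,10,0,0,-3,0,10,0,0,0,0,10,0,0,0,0])

```text
clock: 21.08
position: [0.4609, -0.3547, 0.059]
tool_rot: [-0.863, 0.065, 1.164]
force: [-0.1, -0.4, -2.4]
grip_width: 0.0217
```

drive_tool(steps=[10,0,0,-2,0,10,0,0,-2,0,10,0,0,-1,0,10,0,0,0,0,10,0,0,0,0])

```text
clock: 21.5
position: [0.461, -0.3547, 0.0541]
tool_rot: [-0.863, 0.065, 1.164]
force: [-1.1, 0.3, -1.6]
grip_width: 0.0218
```

```bash
python3 ctr.py; python3 look.py p;python3 - <<'E'
import cv2,numpy as np
from workcell import grab_frame
w=cv2.imread("pics/p.png")[170:370,230:520]; s=grab_frame("side")["frame"][200:320,270:430,::-1]
cv2.imwrite("pics/p2.png",np.vstack([cv2.resize(w,(464,320),interpolation=2),cv2.resize(s,(464,270),interpolation=2)]))
E
```

```text
centre [ 0.46   -0.3554  0.0371] axis [-0.9182  0.3907 -0.065 ] 156.95114582547913 [ 0.5989  1.0733 -0.2019  1.2303  0.2452  1.5704  1.4832] [-1.0572  0.2946 -1.5849] [-0.8632  0.0651  1.1643]
[ 0.5989  1.0733 -0.2019  1.2303  0.2452  1.5704  1.4832] [ 0.461  -0.3547  0.0541] [-0.8632  0.0651  1.1643] 0.021822753306485653 [-1.0572  0.2946 -1.5849]
```

View pics/p2.png

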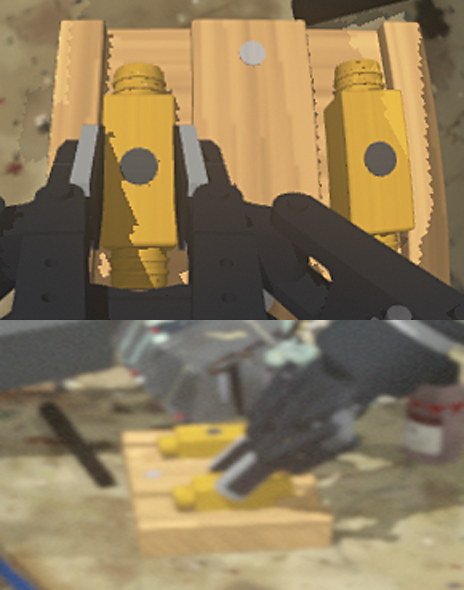

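The picture shows the connector inside the groove (walls at columns 105 and 192, connector axis at 139), about 3 mm off toward the outer wall, with no contact force. I nudge it to the middle, lower slightly, release and lift away.

drive_tool(steps=[10,0.5,1.2,0,0,10,0.5,1.2,0,0,10,0,0,-1,0,10,0,0,0,0,10,0,0,0,0])

```text
clock: 22.02
position: [0.4621, -0.3523, 0.0532]
tool_rot: [-0.863, 0.065, 1.164]
force: [0.5, 0.1, -1.2]
grip_width: 0.0219
```

drive_tool(steps=[30,0,0,0,0,34,0,0,0,0,40,0,0,0,0,45,0,0,0,0,45,0,0,0,0])

```text
clock: 22.43
position: [0.4621, -0.3524, 0.0532]
tool_rot: [-0.863, 0.065, 1.164]
force: [0.1, 0.6, -0.6]
grip_width: 0.0448
```

drive_tool(steps=[45,0,0,4,0,45,0,0,8,0,45,0,0,14,0,45,5,-2,18,0,45,5,-2,20,0])

```text
clock: 22.85
position: [0.472, -0.3564, 0.119]
tool_rot: [-0.863, 0.065, 1.164]
force: [0.2, 0.3, 0.1]
grip_width: 0.0452
```

drive_tool(steps=[45,8,-4,20,0,45,8,-4,20,0,45,5,-2,20,0,45,0,0,10,0,45,0,0,0,0])

```text
clock: 23.27
position: [0.4937, -0.3667, 0.19]
tool_rot: [-0.867, 0.066, 1.164]
force: [0.0, -0.2, -0.4]
grip_width: 0.045
```

```bash
python3 - <<'E'
from h import *
import cv2
np.set_printoptions(precision=4,suppress=True)
s=monitor.observe();print(s["qpos"],s["position"],s["force"])
g=grab_frame("wrist");c=cam(g);cv2.imwrite("pics/q.png",g["frame"][:,:,::-1])
hsv=cv2.cvtColor(g["frame"],cv2.COLOR_RGB2HSV)
m=((hsv[...,0]>14)&(hsv[...,0]<32)&(hsv[...,1]>145)).astype(np.uint8)
n,l,st,ce=cv2.connectedComponentsWithStats(m)
nv=np.array([.394,.919]);tv=np.array([.919,-.394])
for i in range(1,n):
    if st[i,4]>250:
        v,u=np.nonzero(l==i); P=ray(c,np.c_[u,v],.040,True)[:,:2]
        r=cv2.minAreaRect((P*1e3).astype(np.float32)); print(st[i],"rect mm",np.round(r[0],1),np.round(r[1],1),round(r[2],1),"n",(P@nv).min(),(P@nv).max(),"t",(P@tv).min(),(P@tv).max())
E
```

```text
[ 0.5807  0.9685 -0.1995  1.0748  0.2201  1.8196  1.521 ] [ 0.4937 -0.3667  0.19  ] [ 0.01   -0.2335 -0.4404]
[ 391  225   29   72 1318] rect mm [ 487.8 -280.4] [27.7 72.8] 64.6 n -0.07934562640626806 -0.051526820815199166 t 0.5224578991474544 0.5954782567352584
[ 313  229   26   76 1577] rect mm [ 459.7 -353.8] [24.5 75.6] 66.8 n -0.15629059399900386 -0.13178264279340304 t 0.5240835440657177 0.5996888583623985
```

```bash
python3 - <<'E'
from h import *
import cv2
from workcell import workorder
np.set_printoptions(precision=1,suppress=True)
g=grab_frame("side");c=cam(g);hsv=cv2.cvtColor(g["frame"],cv2.COLOR_RGB2HSV)
m=((hsv[...,0]>17)&(hsv[...,0]<32)&(hsv[...,1]>150)).astype(np.uint8);m[:235]=0;m[300:]=0;m[:,:300]=0;m[:,400:]=0
n,l,st,ce=cv2.connectedComponentsWithStats(m)
for i in range(1,n):
    if st[i,4]>20: print(st[i],ce[i])
t=[.4757,-.3181,-.415]
cor=lambda y:place(t,[[sx*.025,y+sy*.012,z] for sx in(-1,1) for sy in(-1,1) for z in(.022,.046)])
for y in(.04,-.04): q=proj(c,cor(y)); print("pred body",q.min(0),q.max(0))
# shift of the two blobs relative to image at start (bystander check in the scene camera)
a=cv2.imread("pics/a_scene.png");b=grab_frame("scene")["frame"][:,:,::-1]
d=cv2.absdiff(a,b).max(2)[180:290,170:345]; print("scene tray-area changed px",int((d>60).sum()))
print(workorder.job_done())
E
```

```text
[325 247  38  14 395] [343.1 254. ]
[331 268  40  16 472] [350.2 276.3]
pred body [330.4 246. ] [357.3 264.3]
pred body [335.6 267.6] [364.7 287.7]
scene tray-area changed px 197
the job is handed in; nothing more can be done
None
```

The connector is lying in the empty groove of the rest and the job is handed in. The arm stood clear of everything, and the last clock reading before hand-in was 23.3 s of the 64 s allowed.

**What I did:** The connector was under the left (+y) hood. The drive has no tilt axis, so I slanted the tool about 45° by pushing past the arm's reach. I gripped the connector's near end under the hood and drew it into the open. Then I regripped it at the middle, carried it over and released it in the groove.

**Last checks:**
- **Position:** the wrist camera puts the centre at (0.460, −0.354). That is about 1 mm from the groove's centre line and within 2° of its direction. It is also about 20 mm or more inside both ends.
- **Lying flat:** in the side view it looks the same size and at matching height to the fixed connector, so it lies flat.
- **Forces:** the readings at the end of each move stayed below about 20 N. I did not log peaks between readings.

**What disagreed or went less cleanly:**
- While carrying, the arm ran into its limits on joints 4, 5 and 6. Those joints read 2.432, −1.263 and 0.161 against listed ranges of 2.43, −1.26 and 0.16. While I was tilting the tool earlier, joint 4 sat at 0.169 against its listed 0.17. These look like rounded limits, but I could not confirm that.
- Hitting those limits turned the tool 3–4°, so I released the connector slightly nose-down and it settled flat.
- The rest's angle came out between −0.38 and −0.46 rad from different views.
- The tray area showed 197 changed pixels in the scene view; I think that is the emptied hood and shadow, but I didn't look into it. I made no separate position check of the bystanders; there was no sign of contact with any of them.

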